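# Turn the primed plate over on the farrier's bench

### The arm

A 7-joint arm with a two-finger parallel gripper is mounted at the origin on the work surface. World frame = base frame: x ahead of the robot, y to its left, z up, the work surface at z = 0. Lengths are in m, angles in degrees, forces in N, time in s.
With the tool pointing down it reaches from about 0.4 to 0.9 m from the base axis. Payload 5.5 kg.
Tool frame: the origin (TCP) lies where the fingers leave the gripper's body, on its centre line; the fingertips stand 73 mm ahead of it and the grasp point (between the pads) lies 54 mm ahead of it; z points along the fingers, y is the direction in which the jaws open and shut (so a half turn about z gives the same grasp; the last joint's range is limited). The gripper opens to 85 mm and grips with 20 to 120 N. Pads are 22 mm wide; open, the fingers measure 114 mm over their backs; the gripper's body (76 mm by 85 mm) begins 54 mm behind the grasp point. The pads swing forward as they close: fully open they stand 13 mm farther back than shut.
Start: joints at [80.111, 28.699, -24.465, 88.831, 12.651, 65.22, -12.049], TCP at [0.274, -0.589, 0.304] pointing down, gripper open.
Joint ranges: [-164.97, 164.97], [-17.58, 116.51], [-87.97, 89.64], [11.32, 138.91], [-80.73, 260.73], [10.89, 115.49], [-147.41, 147.41]. Speed limits (degrees/s): [147.25, 147.25, 180, 180, 180, 180, 180].

### API

Orientations are given as a 3x3 rotation matrix whose columns are the frame's x, y, z axes.
In Python, from workcell import ctrl gives the robot as it stands.
- The arm moves only by the shell command python3 -m inch 'ROWS'. ROWS is JSON, a list of rows, each a list of 7 numbers: the finger opening in m, from 0 to 0.0854, then the shift along the tool's x, y, z in m, then the turn, a rotation vector about the tool's x, y, z in rad. In form: [[jaw, x, y, z, wx, wy, wz], ...]. A call has 1 to 10 rows; each row shifts and turns the pose as measured when the row begins, along the tool's axes as they then stand; what a row does not reach is not made up. A row lasts 1/10 s, in which the tool goes at most 50 mm and 8.59 degrees, less where a joint would pass 70% of its speed; a pose out of reach is approached as far as the arm can. A call with a gripper value outside its range is refused whole. The fingers move at their own pace and stop on an object; the grip force is fixed at half the most. Time passes only in rows, so rows that do not move let the fingers close. It gives the time, the measured TCP pose, the force and the opening at its end, in the units of the state.
- ctrl.read_state(): the state, without advancing time (a new reading comes with each control period).
- ctrl.snapshot(name): name is "side" or "top"; returns the picture (420x560x3 uint8, blue, green, red); there is no depth.
- ctrl.camera_model(name): a dict with "K" (3x3 intrinsics, pixels), "world_from_camera" (4x4, takes a point from camera to world coordinates). Camera axes: x right, y down, z forward; pixel columns grow to the right and rows downward; lengths in m; the calibration is good to about 2 mm. A picture is of the moment at which its call begins. camera_model takes no time and is no camera call.
- ctrl.finish_job(): hands the job in, once; it reports no verdict.
The state is a dict: "time_s": time; "joint_positions": joint angles; "qvel": joint speeds; "joint_efforts": joint torques, N m; "eef_pos": TCP position; "tool_rot": TCP orientation; "contact_force": force on the tool from outside, world axes, zero at the start; "moment": the same for the moment, N m; "gripper_width": finger opening in m.
Only numpy, scipy, OpenCV 4.12 (cv2) and the standard library are available. Lean on these libraries where they do the work, as an engineer would, in place of code of your own. Each camera call takes 0.05 s, during which the arm holds its last target.

### The job

Turn over the plate that shows its red primed face, so that it lies flat on the bench in front of the green turn-up fence with its pale bare metal face on top. Slide it up the fence until it leans there, then tip its raised edge back down towards where it came from. Leave the other plate lying where it is.

Things in the scene. Friction and masses are not known exactly. Their poses are not given: they have to be found in the camera images.
- plate_center (a point): The plate to turn over: rigid aluminium, 130 x 100 x 10 mm, about 0.35 kg, red on top, bare (pale, almost white) underneath at the start. The point is its centre, 5 mm above the bench when flat. x runs along the 130 mm side and points into the fence at the start (within 8 degrees), y along the 100 mm side, z out of the red face (up at first, down once turned).
- spare_center (a point): The other plate, to be left alone: same size, already turned, bare (pale, almost white) on top, red underneath. The point is its centre, axes as for the first plate (z out of the bare face, up). It lies beside the first plate before the same fence, about 30 mm or more between them.
- fence: Green steel turn-up fence, fixed. Origin on the bench at the middle of its foot line; x horizontal, the way a plate is pushed into it, y along it (180 mm each way), z up. Its front curves up like a ramp: x 0 height 0, x 15 height 12, x 30 height 26, x 43 height 42, top edge x 60 height 74 mm. Behind that (x 64 to 110) only a flange 6 mm high. A plate pushed along the bench by its rear edge climbs the ramp.
- fence_top (a point): Middle of the fence's top edge, 74 mm high; axes as the fence. With its rear edge pushed up to the foot line a plate leans on this edge at about 51 degrees and stays; its front edge then overhangs by about 22 mm, 26 mm above this point. Hooked there from behind and drawn back past upright, it falls over, red face down. Pushing beyond the foot line jams the pusher on the ramp.
Not all that is in view belongs to the job. What is shaped like the part that bears plate_center but yellow is not meant.

How it is judged (in metres and radians):
On the way:
1. the red-faced plate leans up on the fence (angle between plate_center's own z axis and vertical between 0.6 and 1.5 rad and contact force between plate and fence above 0.2 N), for 0.2 s.
At the end, for the whole second after the job is handed in: The plate lies flat on the bench, bare face up (within 10 degrees, its centre lower than 12 mm), its centre 30 to 250 mm in front of the fence's foot line and within the fence's length; the other plate has moved less than 20 mm and lies flat (angle between plate_center's own z axis and vertical above 2.97 rad and height (world z) of plate_center below 0.012 m and x of plate_center in the frame of fence between -0.25 and -0.03 m and y of plate_center in the frame of fence between -0.18 and 0.18 m and distance of spare_center from where it was at the start of the episode below 0.02 m and angle between spare_center's own z axis and vertical below 0.17 rad); the robot touches nothing.
It fails at once if the other plate is tipped up or pushed away by more than 40 mm (angle between spare_center's own z axis and vertical above 0.35 rad or distance of spare_center from where it was at the start of the episode above 0.04 m).
It also fails if it takes over 51 s, if anything falls off the work surface, if the arm or the gripper's body presses on something with over 40 N, if the wrist force passes 120 N, or if a joint passes its speed limit or range.

## Working session

There is one attempt and no reset: what is moved stays moved. The work goes in short steps, Python scripts to look and compute and a shell command to move; the robot and the scene stay as the last step left them, time stands still between calls to the robot, and variables do not carry over. Pictures are saved under pics/ and viewed, and the job is handed in when it is done.

```bash
ls; mkdir -p pics
python3 - <<'E'
from workcell import ctrl
import cv2,numpy as np
for n in("side","top"):
    cv2.imwrite(f"pics/{n}0.png",ctrl.snapshot(n)); m=ctrl.camera_model(n); print(np.round(m["K"],1).tolist(),np.round(m["world_from_camera"],3).tolist())
s=ctrl.read_state(); print(s["time_s"],s["eef_pos"],np.round(s["tool_rot"],3).tolist(),s["contact_force"])
E
```

```text
pics
[[409.3, 0.0, 274.4], [0.0, 409.3, 210.8], [0.0, 0.0, 1.0]] [[-0.963, -0.188, 0.194, 0.421], [-0.27, 0.686, -0.675, 0.656], [-0.006, -0.703, -0.712, 0.702], [0.0, 0.0, 0.0, 1.0]]
[[442.3, 0.0, 277.7], [0.0, 442.3, 206.3], [0.0, 0.0, 1.0]] [[0.016, -0.986, 0.164, 0.423], [-1.0, -0.018, -0.007, 0.025], [0.01, -0.164, -0.986, 1.034], [0.0, 0.0, 0.0, 1.0]]
0.1 [ 0.27412198 -0.58882895  0.30296571] [[0.907, 0.422, -0.001], [0.422, -0.907, 0.002], [0.0, -0.002, -1.0]] [-0.02611899  0.69931325  0.7160622 ]
```

View pics/side0.png

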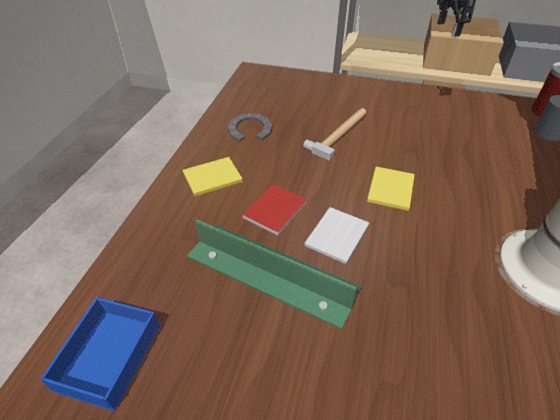

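View pics/top0.png

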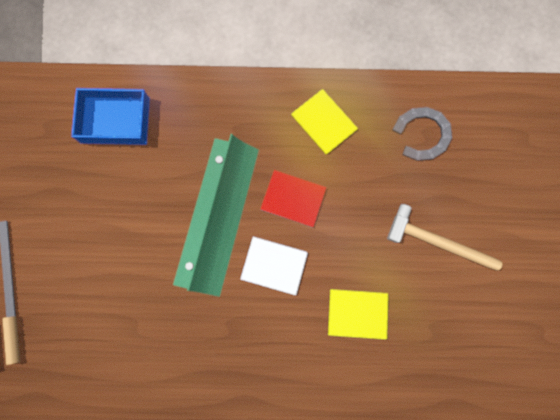

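The side view shows the red plate at about (275,209), the pale one at (337,234) and the fence at (270,270). In the top view the candidates are red (293,199), pale (274,266) and yellow decoys at (324,121) and (358,314). Only the red one, in front of the fence and beside the pale plate, fits the description. I'll confirm it in a crop and measure.

```bash
cat > h.py <<'E'
from workcell import ctrl
import cv2,numpy as np
def ray(n,uv,z):
    m=ctrl.camera_model(n);K=np.array(m["K"]);T=np.array(m["world_from_camera"])
    d=T[:3,:3]@np.linalg.inv(K)@np.array([uv[0],uv[1],1.]);o=T[:3,3]
    return o+d*(z-o[2])/d[2]
def mask(img,c):
    h=cv2.cvtColor(img,cv2.COLOR_BGR2HSV)
    if c=="red": return cv2.inRange(h,(0,150,90),(8,255,255))|cv2.inRange(h,(172,150,90),(180,255,255))
    if c=="green": return cv2.inRange(h,(60,60,30),(95,255,255))
    if c=="white": return cv2.inRange(h,(0,0,190),(180,40,255))
def blobs(img,c,amin=300):
    cs,_=cv2.findContours(mask(img,c),cv2.RETR_EXTERNAL,cv2.CHAIN_APPROX_NONE)
    return [k for k in cs if cv2.contourArea(k)>amin]
def proj(n,p):
    m=ctrl.camera_model(n);T=np.linalg.inv(np.array(m["world_from_camera"]));q=np.array(m["K"])@(T[:3,:3]@np.array(p)+T[:3,3]);return q[:2]/q[2]
E
python3 - <<'E'
from h import *
for n in("top","side"):
    img=cv2.imread(f"pics/{n}0.png")
    for c in("red","white"):
        for k in blobs(img,c):
            w=np.array([ray(n,p[0]+0.,0.01)[:2] for p in k],np.float32)
            r=cv2.minAreaRect(w); print(n,c,cv2.contourArea(k),np.round(r[0],4),np.round(r[1],4),round(r[2],1),np.round(cv2.boxPoints(r),3).tolist(), np.mean(k[:,0],0))
    for k in blobs(img,"green"):
        a=cv2.approxPolyDP(k,4,True)[:,0]; print(n,"green",a.tolist(),[np.round(ray(n,p+0.,0)[:2],3).tolist() for p in a])
img=cv2.imread("pics/top0.png");cv2.imwrite("pics/crop.png",cv2.resize(img[110:320,160:400],None,fx=2.8,fy=2.8,interpolation=cv2.INTER_CUBIC))
E
```

```text
top red 2293.5 [ 0.6142 -0.0176] [0.1338 0.1015] 72.1 [[0.5450000166893005, -0.06599999964237213], [0.6420000195503235, -0.09700000286102295], [0.6830000281333923, 0.029999999329447746], [0.5870000123977661, 0.06199999898672104]] [293.1160221  198.12154696]
top white 2508.0 [0.4562 0.0255] [0.1324 0.1028] 75.0 [[0.3889999985694885, -0.02500000037252903], [0.48899999260902405, -0.052000001072883606], [0.5230000019073486, 0.07599999755620956], [0.42399999499320984, 0.10300000011920929]] [273.515625   265.39583333]
top white 338.5 [ 0.5603 -0.2695] [0.0258 0.0881] 68.9 [[0.5149999856948853, -0.26600000262260437], [0.597000002861023, -0.296999990940094], [0.6060000061988831, -0.27300000190734863], [0.5239999890327454, -0.24199999868869781]] [400.02469136 222.71604938]
top white 33687.0 [ 1.0427 -0.0372] [0.1968 1.3061] 0.0 [[0.9440000057220459, 0.6159999966621399], [0.9449999928474426, -0.6899999976158142], [1.1419999599456787, -0.6899999976158142], [1.1410000324249268, 0.6159999966621399]] [315.04344392  31.16666667]
top green [[232, 135], [227, 142], [214, 141], [174, 281], [216, 295],
[... 339 characters left out ...]
[273.85820896 207.01492537]
side white 1471.5 [0.0611 0.0186] [0.0849 0.2024] 16.4 [[-0.00800000037997961, 0.10400000214576721], [0.04899999871850014, -0.09099999815225601], [0.12999999523162842, -0.06700000166893005], [0.0729999989271164, 0.12800000607967377]] [527.78109453 271.29353234]
side white 1839.0 [0.4543 0.0278] [0.1299 0.0998] 74.9 [[0.3889999985694885, -0.02199999988079071], [0.4860000014305115, -0.04800000041723251], [0.5189999938011169, 0.07800000160932541], [0.4230000078678131, 0.10400000214576721]] [337.07894737 233.72368421]
side green [[196, 220], [200, 241], [189, 257], [342, 327], [360, 286]] [[0.782, 0.068], [0.748, 0.126], [0.753, 0.175], [0.407, 0.252], [0.386, 0.151]]
```

View pics/crop.png

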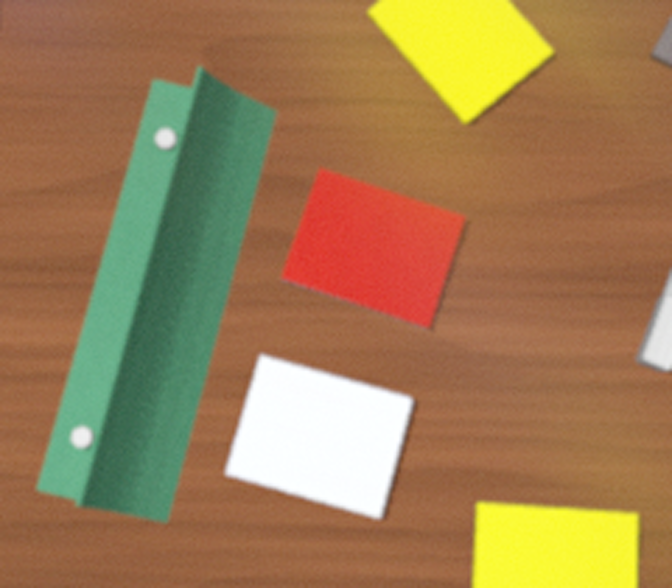

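The crop confirms a single red plate, with the pale spare below it and the yellow ones set apart. Its centre is about (0.613,-0.017), with its measured 130x100 mm size matching in both views. The fence foot middle is about (0.558,0.110), with fence x at 76°. I'll turn the tool first so that the jaw axis runs along the fence.

```bash
cat >> h.py <<'E'
a=np.radians(76.2);FX=np.array([np.cos(a),np.sin(a),0]);FY=np.array([-np.sin(a),np.cos(a),0]);FO=np.array([.558,.110,0])
def fen(p): p=np.array(p)-FO; return np.round(np.array([p@FX,p@FY,p[2]])*1000,1)
def st(tgt=None):
    s=ctrl.read_state();R=np.array(s["tool_rot"]);p=np.array(s["eef_pos"])
    print("t",round(s["time_s"],2),"fence mm",fen(p),"xaxis deg",round(np.degrees(np.arctan2(R[1,0],R[0,0])),2),"zaxis",np.round(R[:,2],3),"F",np.round(s["contact_force"],1),"w",round(s["gripper_width"],4))
    if tgt is not None:
        w=FO+FX*tgt[0]/1e3+FY*tgt[1]/1e3+np.array([0,0,tgt[2]/1e3]); print("tool shift",np.round(R.T@(w-p),4))
E
python3 -m inch '[[0.05,0,0,0,0,0,-0.149],[0.05,0,0,0,0,0,-0.149],[0.05,0,0,0,0,0,-0.149],[0.05,0,0,0,0,0,-0.149],[0.05,0,0,0,0,0,-0.149],[0.05,0,0,0,0,0,-0.149]]'
python3 -c "
from h import *
st([-215,-84,150])"
```

```text
time_s: 0.7
eef_pos: [0.2732, -0.587, 0.2993]
tool_rot: [[0.228, 0.974, -0.004], [0.974, -0.228, 0.007], [0.006, -0.006, -1.0]]
contact_force: [0.5, -0.8, 0.6]
gripper_width: 0.0503
t 0.7 fence mm [-744.8  110.3  299.3] xaxis deg 76.83 zaxis [-0.004  0.007 -1.   ] F [ 0.5 -0.8  0.6] w 0.0503
tool shift [0.5267 0.201  0.1515]
```

```bash
python3 -m inch '[[0.05,0.045,0.017,0.01,0,0,0],[0.05,0.045,0.017,0.01,0,0,0],[0.05,0.045,0.017,0.01,0,0,0],[0.05,0.045,0.017,0.01,0,0,0],[0.05,0.045,0.017,0.01,0,0,0],[0.05,0.045,0.017,0.01,0,0,0],[0.05,0.045,0.017,0.01,0,0,0],[0.05,0.045,0.017,0.01,0,0,0],[0.05,0.045,0.017,0.01,0,0,0],[0.05,0.045,0.017,0.01,0,0,0]]'
python3 -c "
from h import *
st([-215,-84,130])"
```

```text
time_s: 1.7
eef_pos: [0.5394, -0.1881, 0.1941]
tool_rot: [[0.244, 0.97, -0.008], [0.97, -0.244, 0.005], [0.003, -0.009, -1.0]]
contact_force: [0.9, -1.2, 0.1]
gripper_width: 0.0502
t 1.7 fence mm [-293.9  -53.1  194.1] xaxis deg 75.86 zaxis [-0.008  0.005 -1.   ] F [ 0.9 -1.2  0.1] w 0.0502
tool shift [0.0789 0.031  0.064 ]
```

```bash
python3 -m inch '[[0.05,0.04,0.016,0.03,0,0,0],[0.05,0.04,0.015,0.034,0,0,0],[0.05,0,0,0.02,0,0,0],[0.05,0,0,0,0,0,0]]'
python3 -c "
from h import *
st([-212,-84,80])
cv2.imwrite('pics/side1.png',ctrl.snapshot('side'))
cv2.imwrite('pics/top1.png',ctrl.snapshot('top'))"
```

```text
time_s: 2.1
eef_pos: [0.5879, -0.1114, 0.1124]
tool_rot: [[0.232, 0.973, -0.007], [0.973, -0.232, 0.01], [0.008, -0.009, -1.0]]
contact_force: [-0.9, -0.3, -0.7]
gripper_width: 0.05
t 2.1 fence mm [-207.9  -81.8  112.4] xaxis deg 76.57 zaxis [-0.007  0.01  -1.   ] F [-0.9 -0.3 -0.7] w 0.05
tool shift [-0.0044  0.0024  0.0323]
```

View pics/side1.png

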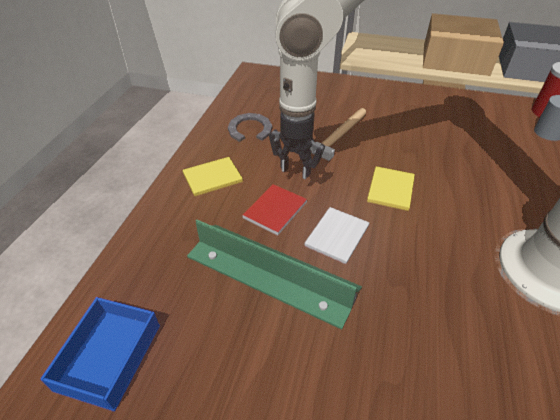

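View pics/top1.png

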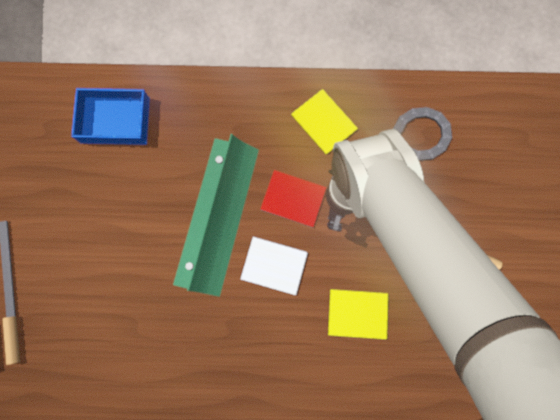

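The fingers (side view about (285,168) and (308,172)) stand clear behind the red plate. I'll descend until they touch the bench.

```bash
python3 -m inch '[[0.05,-0.004,0.002,0.025,0,0,0],[0.05,0,0,0.006,0,0,0],[0.05,0,0,0,0,0,0]]'; python3 -m inch '[[0.05,0,0,0.003,0,0,0],[0.05,0,0,0,0,0,0]]';python3 -m inch '[[0.05,0,0,0.003,0,0,0],[0.05,0,0,0,0,0,0]]'
```

```text
time_s: 2.5
eef_pos: [0.5922, -0.1201, 0.0882]
tool_rot: [[0.238, 0.971, 0.004], [0.971, -0.238, 0.007], [0.008, 0.002, -1.0]]
contact_force: [0.7, 0.8, 0.4]
gripper_width: 0.0502
time_s: 2.7
eef_pos: [0.5929, -0.122, 0.0875]
tool_rot: [[0.241, 0.971, 0.006], [0.971, -0.241, 0.006], [0.007, 0.005, -1.0]]
contact_force: [-0.8, 0.0, -0.4]
gripper_width: 0.0498
time_s: 2.9
eef_pos: [0.5937, -0.1226, 0.086]
tool_rot: [[0.242, 0.97, 0.009], [0.97, -0.242, 0.005], [0.007, 0.007, -1.0]]
contact_force: [0.3, 0.1, 0.9]
gripper_width: 0.0501
```

```bash
python3 -m inch '[[0.05,0,0,0.007,0,0,0],[0.05,0,0,0.002,0,0,0]]'; python3 -m inch '[[0.05,0,0,0.004,0,0,0],[0.05,0,0,0.002,0,0,0]]';python3 -m inch '[[0.05,0,0,0.004,0,0,0],[0.05,0,0,0.002,0,0,0]]'
```

```text
time_s: 3.1
eef_pos: [0.5943, -0.1225, 0.0772]
tool_rot: [[0.242, 0.97, 0.01], [0.97, -0.242, 0.004], [0.007, 0.009, -1.0]]
contact_force: [0.0, 0.9, -0.5]
gripper_width: 0.0501
time_s: 3.3
eef_pos: [0.5942, -0.1222, 0.0703]
tool_rot: [[0.241, 0.97, 0.01], [0.97, -0.241, 0.005], [0.007, 0.008, -1.0]]
contact_force: [-0.4, -0.7, 0.7]
gripper_width: 0.0498
time_s: 3.5
eef_pos: [0.5946, -0.1219, 0.0697]
tool_rot: [[0.241, 0.97, 0.007], [0.97, -0.241, 0.001], [0.002, 0.007, -1.0]]
contact_force: [-6.5, -0.6, 16.0]
gripper_width: 0.0501
```

Bench contact came at TCP z≈0.0697, so the tips are about 70 mm ahead at this opening. I'll lift 2 mm and push.

```bash
python3 -m inch '[[0.05,0,0,-0.004,0,0,0],[0.05,0,0,0,0,0,0]]'; python3 -c "
from h import *
st([-20,-84,72])"
```

```text
time_s: 3.7
eef_pos: [0.595, -0.1217, 0.0749]
tool_rot: [[0.241, 0.971, 0.008], [0.971, -0.241, -0.0], [0.002, 0.008, -1.0]]
contact_force: [0.3, -0.7, 0.7]
gripper_width: 0.0501
t 3.7 fence mm [-216.2  -91.2   74.9] xaxis deg 76.07 zaxis [ 0.008 -0.    -1.   ] F [ 0.3 -0.7  0.7] w 0.0501
tool shift [ 0.1962 -0.0077  0.0032]
```

```bash
python3 -m inch '[[0.05,0.01,-0.011,0.003,0,0,0],[0.05,0.012,0,0,0,0,0],[0.05,0.012,0,0,0,0,0],[0.05,0.012,0,0,0,0,0],[0.05,0.012,0,0,0,0,0]]'; python3 -c "
from h import *
st([-20,-80,72.5])"
```

```text
time_s: 4.2
eef_pos: [0.5973, -0.0616, 0.07]
tool_rot: [[0.244, 0.97, 0.006], [0.97, -0.244, -0.003], [-0.001, 0.006, -1.0]]
contact_force: [-1.2, -3.7, 2.8]
gripper_width: 0.05
t 4.2 fence mm [-157.3  -79.1   70. ] xaxis deg 75.86 zaxis [ 0.006 -0.003 -1.   ] F [-1.2 -3.7  2.8] w 0.05
tool shift [ 1.373e-01  1.000e-04 -2.700e-03]
```

```bash
python3 -m inch '[[0.05,0.012,0,-0.003,0,0,0],[0.05,0.012,0,0,0,0,0],[0.05,0.012,0,-0.0005,0,0,0]]'; python3 -c "
from h import *
st([-20,-80,72])
cv2.imwrite('pics/side2.png',ctrl.snapshot('side'))"
```

```text
time_s: 4.5
eef_pos: [0.6057, -0.0271, 0.0729]
tool_rot: [[0.244, 0.97, 0.002], [0.97, -0.244, -0.009], [-0.008, 0.004, -1.0]]
contact_force: [-1.5, -6.4, 0.1]
gripper_width: 0.0496
t 4.5 fence mm [-121.8  -79.    72.9] xaxis deg 75.86 zaxis [ 0.002 -0.009 -1.   ] F [-1.5 -6.4  0.1] w 0.0496
tool shift [0.1018 0.0004 0.    ]
```

View pics/side2.png

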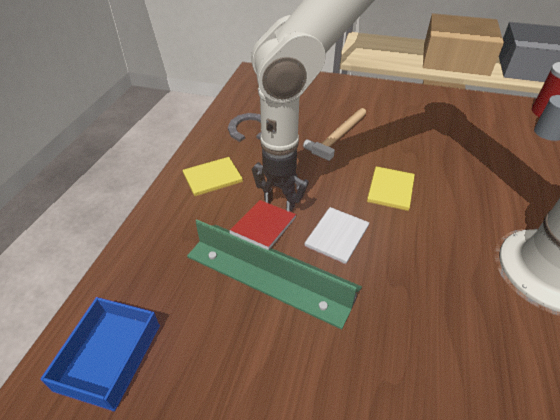

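The plate, centred at about (262,222), is moving squarely into the fence. I'll keep pushing.

```bash
python3 -m inch '[[0.05,0.012,0,0,0,0,0],[0.05,0.012,0,0,0,0,0],[0.05,0.012,0,0,0,0,0],[0.05,0.012,0,0,0,0,0]]'; python3 -c "
from h import *
st([-20,-80,72])"
```

```text
time_s: 4.95
eef_pos: [0.6162, 0.0114, 0.0717]
tool_rot: [[0.249, 0.968, -0.006], [0.968, -0.249, -0.026], [-0.027, 0.001, -1.0]]
contact_force: [-2.6, -8.2, 5.7]
gripper_width: 0.0503
t 4.95 fence mm [-81.9 -80.1  71.7] xaxis deg 75.58 zaxis [-0.006 -0.026 -1.   ] F [-2.6 -8.2  5.7] w 0.0503
tool shift [ 0.0618 -0.0007 -0.0019]
```

```bash
python3 -m inch '[[0.05,0.012,0,-0.0015,0,0.03,-0.01],[0.05,0.012,0,-0.0005,0,0.01,0],[0.05,0.012,0,-0.0005,0,0.01,0]]'; python3 -c "
from h import *
st([-20,-80,72])
cv2.imwrite('pics/side3.png',ctrl.snapshot('side')[100:330,120:400])"
```

```text
time_s: 5.25
eef_pos: [0.6229, 0.0409, 0.0715]
tool_rot: [[0.243, 0.97, -0.001], [0.97, -0.243, 0.013], [0.013, -0.004, -1.0]]
contact_force: [-1.3, -1.9, -2.0]
gripper_width: 0.0501
t 5.25 fence mm [-51.6 -79.5  71.5] xaxis deg 75.92 zaxis [-0.001  0.013 -1.   ] F [-1.3 -1.9 -2. ] w 0.0501
tool shift [ 0.0316  0.0003 -0.0001]
```

View pics/side3.png

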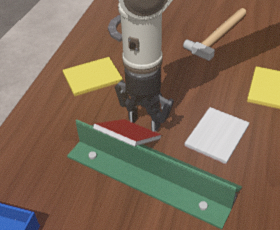

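The plate is climbing: its pale front edge shows above the fence top at about (120,135) in the crop.

```bash
python3 -m inch '[[0.05,0.012,0,-0.0005,0,0,0],[0.05,0.01,0,-0.0005,0,0,0]]'; python3 -c "
from h import *
st([-20,-80,72])
cv2.imwrite('pics/side4.png',ctrl.snapshot('side')[100:330,120:400])"
```

```text
time_s: 5.5
eef_pos: [0.6283, 0.066, 0.0726]
tool_rot: [[0.242, 0.97, -0.001], [0.97, -0.242, 0.016], [0.015, -0.005, -1.0]]
contact_force: [-1.0, -2.2, -1.9]
gripper_width: 0.05
t 5.5 fence mm [-25.9 -78.8  72.6] xaxis deg 76.01 zaxis [-0.001  0.016 -1.   ] F [-1.  -2.2 -1.9] w 0.05
tool shift [0.0059 0.0012 0.0007]
```

View pics/side4.png

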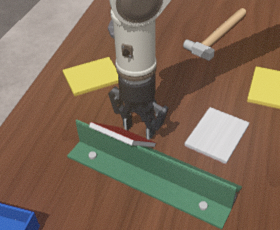

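```bash
python3 -m inch '[[0.05,0.006,0,0,0,0,0],[0.05,0.002,0,0,0,0,0]]'; python3 -c "
from h import *
st([-20,-80,72])
i=ctrl.snapshot('side');cv2.imwrite('pics/side5.png',cv2.resize(i[200:300,180:320],None,fx=5,fy=5))"
```

```text
time_s: 5.75
eef_pos: [0.6301, 0.0737, 0.0729]
tool_rot: [[0.24, 0.971, -0.003], [0.971, -0.24, 0.011], [0.01, -0.005, -1.0]]
contact_force: [-3.7, -8.3, 4.6]
gripper_width: 0.0499
t 5.75 fence mm [-18.1 -78.6  72.9] xaxis deg 76.11 zaxis [-0.003  0.011 -1.   ] F [-3.7 -8.3  4.6] w 0.0499
tool shift [-0.0019  0.0014  0.0009]
```

View pics/side5.png

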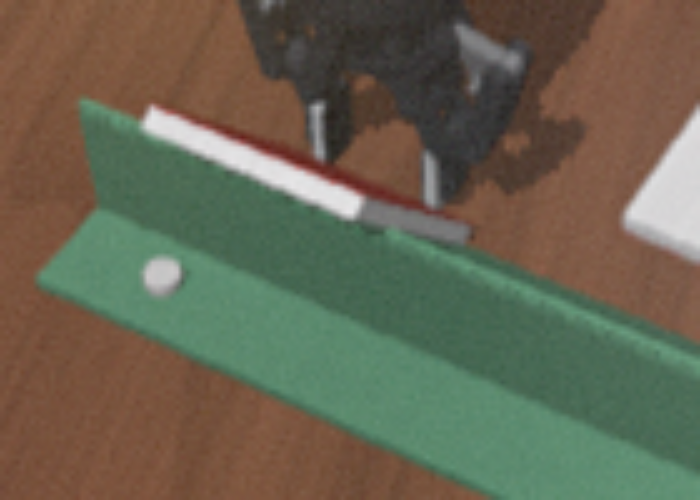

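Force has risen to about 9 N at the foot line and the plate leans with its pale end edge over the top (crop (145,125) to (360,215)). I'll withdraw and check that it stays.

```bash
python3 -m inch '[[0.05,-0.01,0,0,0,0,0],[0.05,-0.03,0,0,0,0,0],[0.05,-0.03,0,-0.02,0,0,0],[0.05,-0.02,0,-0.04,0,0,0]]'; python3 -c "
from h import *
st([120,-80,210])
for n in ('side','top'):
    i=ctrl.snapshot(n);cv2.imwrite('pics/%s6.png'%n,i)
    for x,y,z in [(82,-30,100),(82,-130,100),(74,-30,107),(74,-130,107),(-8,-130,6),(-8,-30,6)]: print(n,(x,y,z),np.round(proj(n,FO+FX*x/1e3+FY*y/1e3+np.array([0,0,z/1e3]))))
i=cv2.imread('pics/side6.png');cv2.imwrite('pics/side6c.png',cv2.resize(i[180:300,160:320],None,fx=5,fy=5))
i=cv2.imread('pics/top6.png');cv2.imwrite('pics/top6c.png',cv2.resize(i[120:240,180:340],None,fx=5,fy=5))"
```

```text
time_s: 6.2
eef_pos: [0.6065, -0.0086, 0.1297]
tool_rot: [[0.231, 0.973, -0.006], [0.973, -0.231, 0.02], [0.018, -0.011, -1.0]]
contact_force: [0.3, -0.8, 0.1]
gripper_width: 0.0501
t 6.2 fence mm [-103.6  -75.4  129.7] xaxis deg 76.65 zaxis [-0.006  0.02  -1.   ] F [ 0.3 -0.8  0.1] w 0.0501
tool shift [ 0.225   0.0055 -0.0763]
side (82, -30, 100) [250. 244.]
side (82, -130, 100) [207. 225.]
side (74, -30, 107) [252. 238.]
side (74, -130, 107) [209. 220.]
side (-8, -130, 6) [235. 227.]
side (-8, -30, 6) [273. 244.]
top (82, -30, 100) [202. 192.]
top (82, -130, 100) [215. 149.]
top (74, -30, 107) [205. 192.]
top (74, -130, 107) [218. 149.]
top (-8, -130, 6) [256. 169.]
top (-8, -30, 6) [245. 209.]
```

View pics/side6c.png

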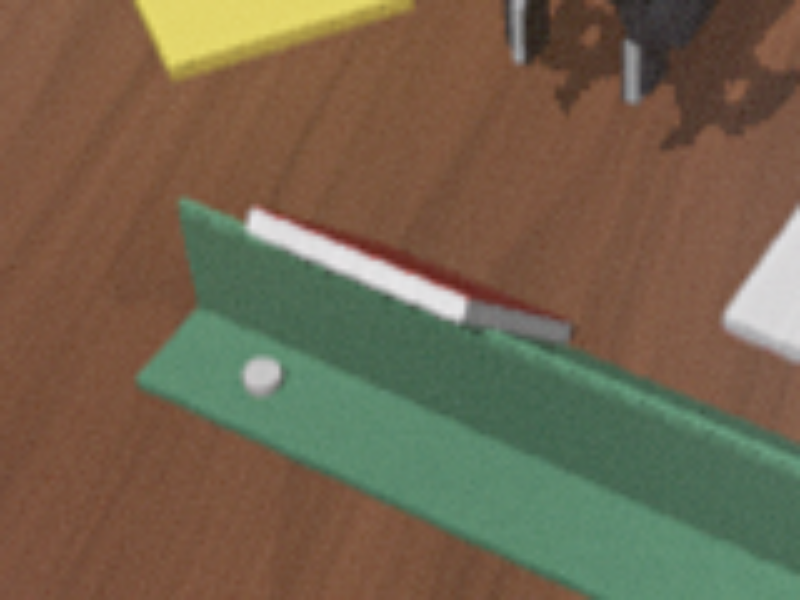

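View pics/top6c.png

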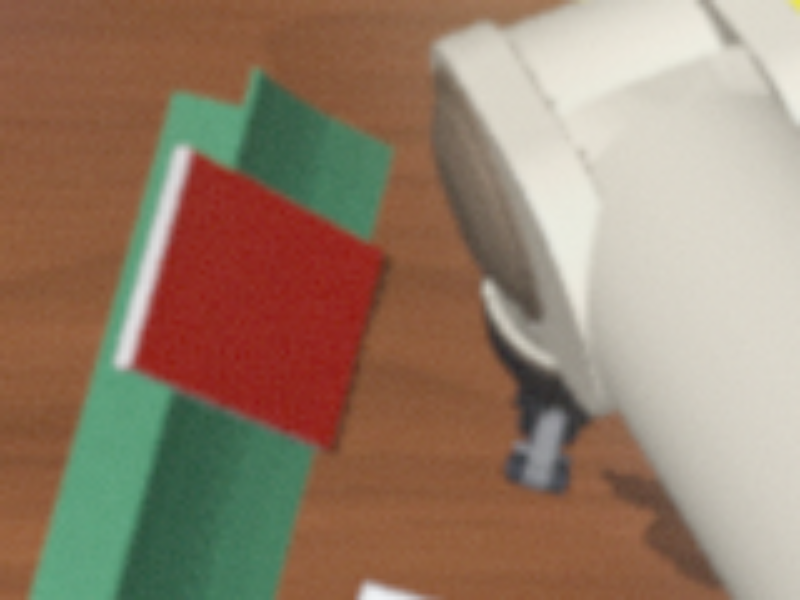

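It leans as described: the predicted front-edge corners match the pixels within about 2 px in both views. Now I'll go up and over, behind the fence.

```bash
python3 -m inch '[[0.05,0,0,-0.045,0,0,0],[0.05,0.005,0.001,-0.045,0,0,0],[0.05,0.045,0.001,-0.01,0,0,0],[0.05,0.045,0.001,0,0,0,0],[0.05,0.045,0.001,0,0,0,0],[0.05,0.045,0.001,0,0,0,0],[0.05,0.035,0,0,0,0,0],[0.05,0,0,0,0,0,0]]'; python3 -c "
from h import *
st([112,-80,160])"
```

```text
time_s: 7.1
eef_pos: [0.6722, 0.2115, 0.2474]
tool_rot: [[0.241, 0.97, 0.017], [0.97, -0.241, 0.032], [0.035, 0.009, -0.999]]
contact_force: [-0.2, 0.4, 0.2]
gripper_width: 0.05
t 7.1 fence mm [125.8 -86.7 247.4] xaxis deg 76.07 zaxis [ 0.017  0.032 -0.999] F [-0.2  0.4  0.2] w 0.05
tool shift [-0.0168 -0.0074  0.0868]
```

```bash
python3 -m inch '[[0.05,-0.006,-0.006,0.03,0.009,-0.035,0],[0.05,-0.004,0,0.03,0,0,0],[0.05,0,0,0.018,0,0,0],[0.05,0,0,0,0,0,0]]'; python3 -c "
from h import *
st([110,-80,158])
i=ctrl.snapshot('side');cv2.imwrite('pics/side7c.png',cv2.resize(i[150:320,160:340],None,fx=4,fy=3.5))"
```

```text
time_s: 7.5
eef_pos: [0.664, 0.2116, 0.1679]
tool_rot: [[0.234, 0.972, 0.004], [0.972, -0.234, 0.006], [0.007, 0.002, -1.0]]
contact_force: [-0.3, -0.5, -0.9]
gripper_width: 0.0503
t 7.5 fence mm [124.  -78.7 167.9] xaxis deg 76.49 zaxis [ 0.004  0.006 -1.   ] F [-0.3 -0.5 -0.9] w 0.0503
tool shift [-0.0141  0.0012  0.0098]
```

View pics/side7c.png

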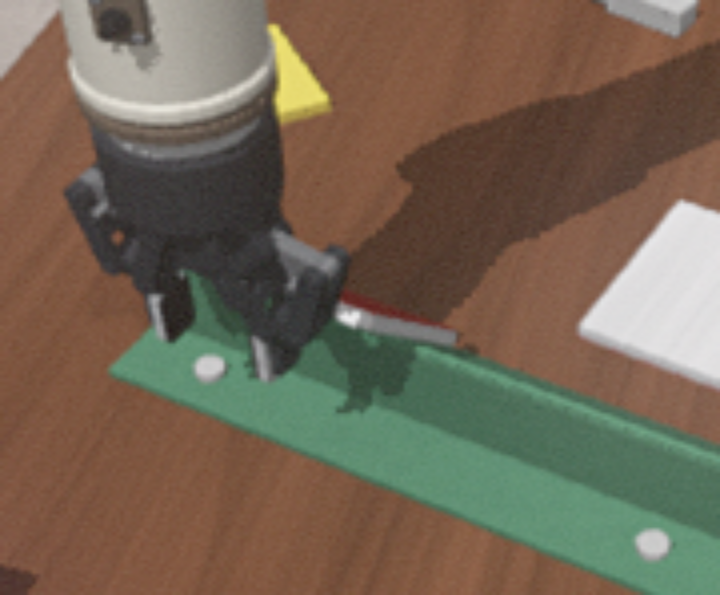

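```bash
python3 -m inch '[[0.05,-0.008,0,0.014,0,0,0],[0.05,-0.012,0,0.003,0,0,0],[0.05,-0.006,0,0,0,0,0]]'; python3 -c "
from h import *
st([93,-80,153])
i=ctrl.snapshot('side');cv2.imwrite('pics/side8c.png',cv2.resize(i[150:320,160:340],None,fx=4,fy=3.5))"
```

```text
time_s: 7.85
eef_pos: [0.6602, 0.1858, 0.1539]
tool_rot: [[0.234, 0.972, 0.01], [0.972, -0.234, 0.009], [0.011, 0.008, -1.0]]
contact_force: [0.1, -0.7, -0.3]
gripper_width: 0.0498
t 7.85 fence mm [ 98.  -81.2 153.9] xaxis deg 76.46 zaxis [ 0.01   0.009 -1.   ] F [ 0.1 -0.7 -0.3] w 0.0498
tool shift [-0.005  -0.0012  0.0008]
```

View pics/side8c.png

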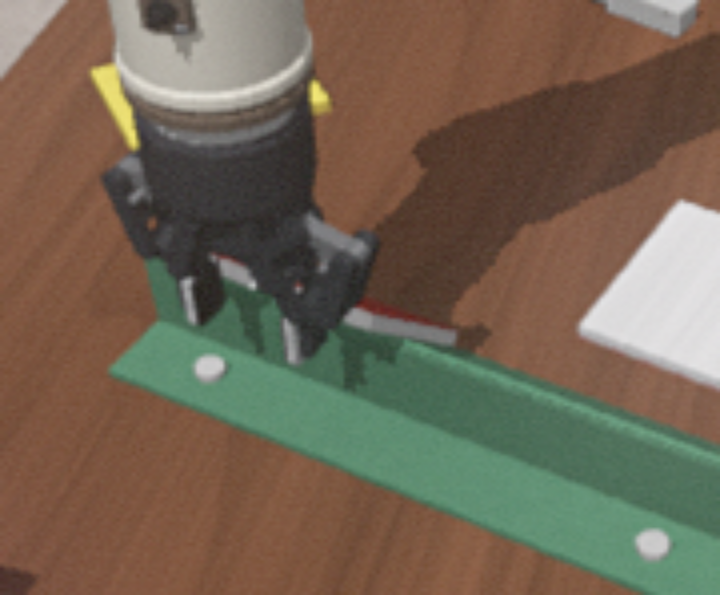

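The fingers are behind the plate's edge and level with it. I'll draw back and up along the arc.

```bash
python3 -m inch '[[0.05,-0.009,0,-0.002,0,0,0],[0.05,-0.011,0,-0.008,0,0,0],[0.05,-0.01,0,-0.007,0,0,0]]'; python3 -c "
from h import *
st([55,-80,169])
i=ctrl.snapshot('side');cv2.imwrite('pics/side9c.png',cv2.resize(i[150:320,160:340],None,fx=4,fy=3.5))"
```

```text
time_s: 8.2
eef_pos: [0.6529, 0.1546, 0.1729]
tool_rot: [[0.234, 0.972, 0.012], [0.972, -0.235, 0.01], [0.013, 0.009, -1.0]]
contact_force: [1.2, 0.2, 0.4]
gripper_width: 0.0499
t 8.2 fence mm [ 66.  -81.5 172.9] xaxis deg 76.44 zaxis [ 0.012  0.01  -1.   ] F [1.2 0.2 0.4] w 0.0499
tool shift [-0.011  -0.0016  0.0037]
```

View pics/side9c.png

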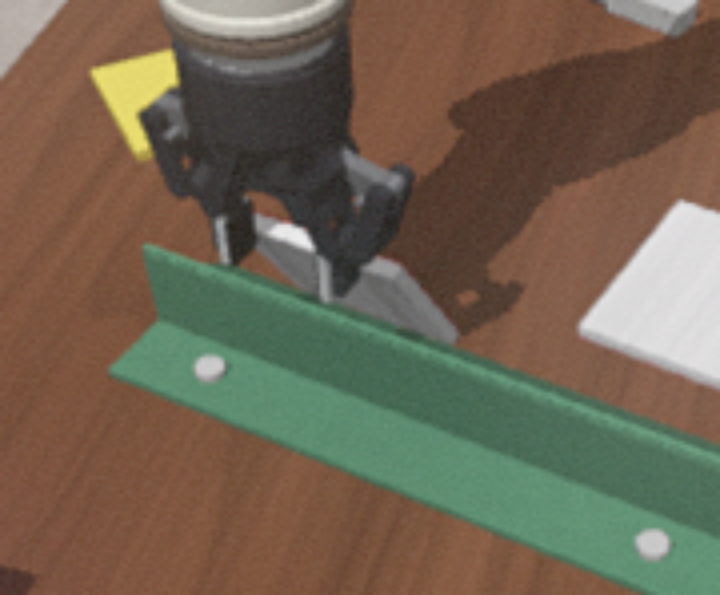

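The plate is rising without slipping: its foot corner stays at about (455,340) in the crop. I'll continue.

```bash
python3 -m inch '[[0.05,-0.012,0,-0.001,0,0,0],[0.05,-0.012,0,-0.001,0,0,0],[0.05,-0.012,0,-0.001,0,0,0]]'; python3 -c "
from h import *
st([11,-80,178])
i=ctrl.snapshot('side');cv2.imwrite('pics/side10c.png',cv2.resize(i[150:320,160:340],None,fx=4,fy=3.5))"
```

```text
time_s: 8.55
eef_pos: [0.645, 0.1154, 0.1787]
tool_rot: [[0.236, 0.972, 0.016], [0.972, -0.236, 0.009], [0.012, 0.013, -1.0]]
contact_force: [0.6, -0.3, 0.5]
gripper_width: 0.05
t 8.55 fence mm [ 26.  -83.2 178.7] xaxis deg 76.36 zaxis [ 0.016  0.009 -1.   ] F [ 0.6 -0.3  0.5] w 0.05
tool shift [-0.015  -0.0032  0.0005]
```

View pics/side10c.png

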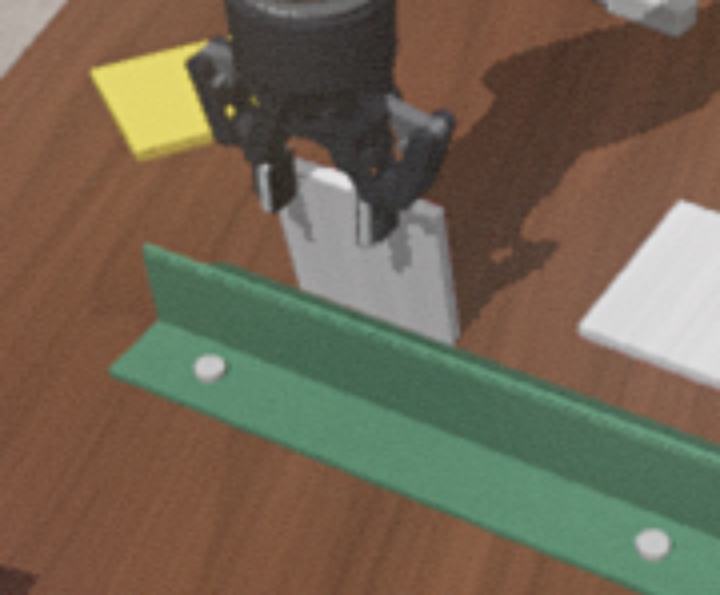

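```bash
python3 -m inch '[[0.05,-0.01,-0.002,0,0,0,0],[0.05,-0.01,0,0,0,0,0],[0.05,-0.008,0,0,0,0,0],[0.05,0.005,0,-0.02,0,0,0],[0.05,0,0,-0.03,0,0,0],[0.05,0,0,-0.04,0,0,0],[0.05,0.02,0,-0.02,0,0,0]]'; python3 -c "
from h import *
st()
i=ctrl.snapshot('side');cv2.imwrite('pics/side11.png',i)
i=ctrl.snapshot('top');cv2.imwrite('pics/top11.png',i)"
```

```text
time_s: 9.3
eef_pos: [0.6367, 0.0981, 0.2845]
tool_rot: [[0.246, 0.969, 0.001], [0.969, -0.246, 0.001], [0.001, 0.001, -1.0]]
contact_force: [0.8, -0.6, -0.2]
gripper_width: 0.0503
t 9.3 fence mm [  7.2 -79.3 284.5] xaxis deg 75.76 zaxis [ 0.001  0.001 -1.   ] F [ 0.8 -0.6 -0.2] w 0.0503
```

View pics/side11.png

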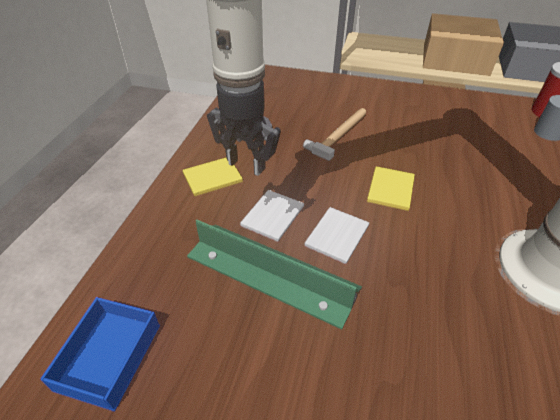

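View pics/top11.png

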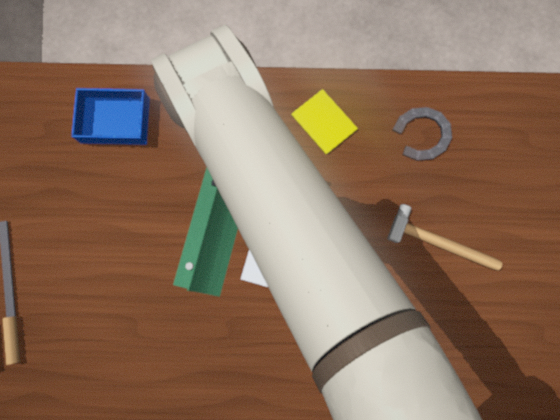

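The plate now lies pale side up at side (272,215), and the spare is still at (337,234). I'll measure both.

Run:
```python
from h import *
img=cv2.imread("pics/side11.png");h=cv2.cvtColor(img,cv2.COLOR_BGR2HSV)
m=cv2.inRange(h,(0,0,105),(180,45,255));m[:185]=0
m=cv2.morphologyEx(m,cv2.MORPH_CLOSE,np.ones((5,5)))
for k in cv2.findContours(m,0,1)[0]:
    if 600<cv2.contourArea(k)<4000:
        w=np.array([ray("side",p[0]+0.,0.01)[:2] for p in k],np.float32);r=cv2.minAreaRect(w)
        print(np.round(r[0],4),np.round(r[1],4),round(r[2],1),"fence",fen([*r[0],0]))
```

```text
[0.0523 0.0048] [0.2188 0.1143] 79.7 fence [-222.8  466.     0. ]
[0.4544 0.0305] [0.1386 0.1035] 75.0 fence [-101.9   81.7    0. ]
[0.6118 0.01  ] [0.1387 0.1052] 76.4 fence [-84.3 -76.1   0. ]
```

```bash
python3 -m inch '[[0.05,0,0,0,0,0,0]]'; python3 -c "
from h import *
print(ctrl.finish_job())"
```

```text
time_s: 9.5
eef_pos: [0.6366, 0.1042, 0.2849]
tool_rot: [[0.238, 0.971, 0.004], [0.971, -0.238, 0.005], [0.006, 0.002, -1.0]]
contact_force: [-0.0, 0.6, -0.2]
gripper_width: 0.0499
the job is handed in; nothing more can be done
None
```

I turned the red plate over and handed the job in at 9.5 s. I pushed it up the fence by its rear edge with both fingertips, and it leaned there on its own. Then I hooked its raised edge from behind and drew it back past upright until it fell.

**Last checks:**
- **Turned plate:** in the final side view it lies pale face up, with its centre about 84 mm in front of the foot line and 76 mm off the fence's middle. Its outline comes out the same size as the spare's, so it appears to lie flat.
- **Spare plate:** it measured within about 3 mm of its starting position. That difference comes mostly from the looser colour mask I used at the end, which also took in the plate's side face.
- **Gripper:** its fingertips are about 0.2 m above the plates, and the force reading is near zero.

**Not confirmed:** the arm blocked the top camera at the end, so the final positions come from the side camera only.

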